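Drag the dapping tray up to the bench board

TASK

Two small wooden trays stand side by side out on the jeweller's bench. Hook your fingertips behind the far lip of the tray that holds the brass dapping block and drag it along the table towards you until its near side is right up against the far edge of the bench board and square to it, then let go and back away. Do not lift or tip the tray, keep the brass block in it, and leave the other tray where it is.

Things in the scene. Friction and masses are not known exactly. Their poses are not given: they have to be found in the camera images.
- tray: the tray to move: open dark wooden tray, 110 mm deep (its x) by 140 mm wide (its y), 32 mm high, walls 6 mm thick, inner floor 5 mm above the table, about 0.3 kg, loose on the table, with the brass block loose inside. Origin: centre of its underside; its +x points away from the robot (yawed by up to 9 degrees), z up. It is drawn on the left or on the right of the other tray; there are at least 20 mm between the two and at least 60 mm of free table behind each.
- tray_lip: the far wall of that tray (part of it), 6 mm thick, 140 mm wide, from the table to 32 mm up. Origin: middle of its top edge (centre of the thickness); axes as the tray's, so its outer face lies 3 mm along +x.
- tray_near (a point): point at the foot of the outside of the tray's near wall, in the middle of its width, at table height; axes as the tray's.
- brass_block: brass dapping block, a 42 mm cube with round hollows in its faces, about 0.46 kg, loose in the tray to move. Origin: centre of its underside.
- other_tray: the other tray, same shape and size as the first, loose; it holds a flat steel block (66 x 66 x 20 mm) on a leather pad. Origin: centre of its underside; axes as the first tray's. To be left alone.
- board: bench board: flat scorched wooden board, 156 mm deep (its x) by 284 mm wide (its y), 21 mm thick, fixed to the table near its front edge, with a sanding stick lying on it. Origin: centre of its underside; +x points away from the robot (yawed by up to 3 degrees), so its far edge lies 78 mm along +x. Pulled straight along the board's -x, the tray always meets this edge with the middle of its near side.
Things that resemble listed ones, but are neither listed nor needed, are in the scene too. Leave any orange or red look-alike of the brass_block alone.

How it is judged:
By the outcome, as a careful person would: the job done as asked, in the order asked, and still so for the second after the job is handed in, with the robot touching nothing.
It also fails if it takes over 32 s, if anything falls off the work surface, if the arm or the gripper's body presses on something with over 40 N, if the wrist force passes 120 N, or if a joint passes its speed limit or range.

ROBOT

A 6-joint arm with a two-finger parallel gripper is mounted at the origin on a cart in front of the work surface, level with it; the furniture and walls round the work are solid. World frame = base frame: x ahead of the robot, y to its left, z up, the work surface at z = 0. Lengths are in m, angles in degrees, forces in N, time in s.
With the tool pointing down it reaches from about 0.3 to 0.85 m from the base axis. Payload 4.2 kg.
Tool frame: the origin (TCP) lies midway between the tips of the shut fingers; the grasp point (between the pads) lies 19 mm behind it (bot.hold_point_z is the distance from the TCP to the grasp point, in m); z points along the fingers, y is the direction in which the jaws open and shut (so a half turn about z gives the same grasp; the last joint's range is limited). The gripper opens to 91 mm and grips with 3 to 60 N. Pads are 32 mm wide; open, the fingers measure 118 mm over their backs; the gripper's body (76 mm by 178 mm) begins 60 mm behind the grasp point.
Start: joints at [65.947, 18.312, 89.639, -0, 72.044, -1.146], TCP at [0.224, 0.53, 0.214] pointing down, gripper open.
Joint ranges: [-177.97, 177.97], [-48.28, 115.42], [12.27, 149.76], [-77.06, 257.06], [2.81, 150.46], [-146.56, 146.56]. Speed limits (degrees/s): [147.25, 147.25, 180, 180, 180, 180].

INTERFACE

Orientations are given as a 3x3 rotation matrix whose columns are the frame's x, y, z axes.
In Python, from rig import bot gives the robot as it stands. The module is installed in compiled form; this text tells all that it offers.
- The arm moves only by the tool apply_moves, never from a script. Its argument "steps" is a list of rows, each a list of 7 numbers: the finger opening in mm, from 0 to 91.2, then the shift along the tool's x, y, z in mm, then the turn, a rotation vector about the tool's x, y, z in degrees. In form: [[gripper, x, y, z, wx, wy, wz], ...]. A call has exactly 10 rows; each row is the pose to reach, as a shift and turn from the pose commanded when the call began, along the tool's axes at that moment; what a row does not reach only later rows make up. A row lasts 1/8 s, in which the tool goes at most 62.5 mm and 10.7 degrees, less where a joint would pass 70% of its speed; a pose out of reach is approached as far as the arm can. A call with a gripper value outside its range is refused whole. The fingers move at their own pace and stop on an object; "squeeze" is the grip in N (left out, the last holds). Time passes only in rows, so rows that repeat a pose let the fingers close, or fill a call up. It gives the time, the measured TCP pose, the force and the opening at its end, in the units of the state.
- bot.get_state(): the state, without advancing time (a new reading comes with each control period).
- bot.capture(name): name is "scene" or "top"; returns a dict with "pixels" (480x640x3 uint8, red, green, blue), "K" (3x3 intrinsics, pixels), "view" (4x4, takes a point from world to camera coordinates). Camera axes: x right, y up, looking along -z (the intrinsics and any distortion apply to the point x, -y, -z); pixel columns grow to the right and rows downward; lengths in m; the calibration is good to about 2 mm. A picture is of the moment at which its call begins. There is no depth.
- bot.close_job(): hands the job in, once; it reports no verdict.
The state is a dict: "clock": time; "joints": joint angles; "joint_vel": joint speeds; "joint_efforts": joint torques, N m; "tcp_pos": TCP position; "orientation": TCP orientation; "contact_force": force on the tool from outside, world axes, zero at the start; "moment": the same for the moment, N m; "opening": finger opening in m.
Only numpy, scipy, OpenCV 4.12 (cv2) and the standard library are available. Lean on these libraries where they do the work, as an engineer would, in place of code of your own. Each camera call takes 0.05 s, during which the arm holds its last target.

## Working session

There is one attempt and no reset: what is moved stays moved. The work goes in short steps, Python scripts to look and compute and a tool call to move; the robot and the scene stay as the last step left them, time stands still between calls to the robot, and variables do not carry over. Pictures are saved under pics/ and viewed, and the job is handed in when it is done.

Besides the shell and the picture viewer there is one more tool, called after "Emit:" as name(argument=value, ...), one argument or row to a line, values as JSON. apply_moves: Moves the arm, as the interface text tells. Its arguments: {"type":"object","properties":{"steps":{"type":"array"},"squeeze":{"type":"number"}},"required":["steps"]}

```bash
mkdir -p pics; python3 - <<'E'
from rig import bot
import cv2,numpy as np,pickle
s=bot.get_state();print(s['clock'],s['tcp_pos'],s['orientation'])
for n in('scene','top'):
    c=bot.capture(n);pickle.dump(c,open(n+'.pkl','wb'));cv2.imwrite(f'pics/{n}0.png',c['pixels'][:,:,::-1]);print(c.keys(),c['K'],c['view'])
print(bot.hold_point_z)
E
```

```text
0.0 [0.22359665 0.52917288 0.21312373] [[-9.21124282e-01  3.89267913e-01 -7.41103506e-04]
 [ 3.89268616e-01  9.21122846e-01 -1.62718719e-03]
 [ 4.92356073e-05 -1.78732997e-03 -9.99998402e-01]]
dict_keys(['pixels', 'K', 'view']) [[465.35322245   0.         325.44220318]
 [  0.         465.35322245 238.17699029]
 [  0.           0.           1.        ]] [[ 0.85022167 -0.52630557 -0.01120539 -0.50563281]
 [ 0.39095707  0.61703209  0.68295239 -0.23828153]
 [-0.35252756 -0.58504174  0.73037694 -0.7382368 ]
 [ 0.          0.          0.          1.        ]]
dict_keys(['pixels', 'K', 'view']) [[443.16728772   0.         311.58673878]
 [  0.         443.16728772 240.77308909]
 [  0.           0.           1.        ]] [[ 0.01240034 -0.99989349  0.00769711 -0.08780778]
 [ 0.99889657  0.01273596  0.04520429 -0.55340253]
 [-0.04529751  0.00712807  0.99894811 -0.89911041]
 [ 0.          0.          0.          1.        ]]
0.0188
```

View pics/scene0.png

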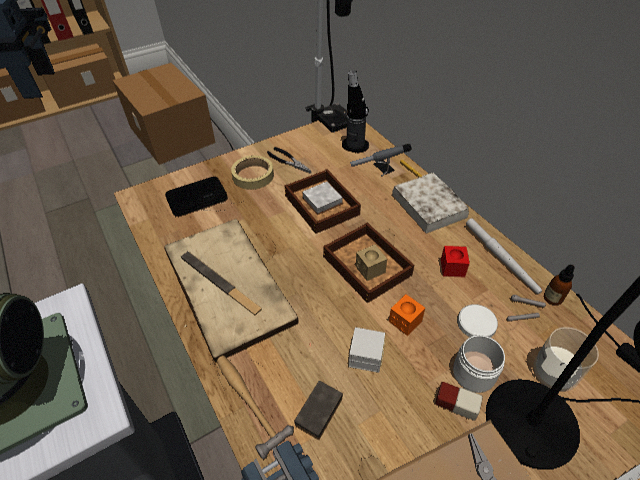

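View pics/top0.png

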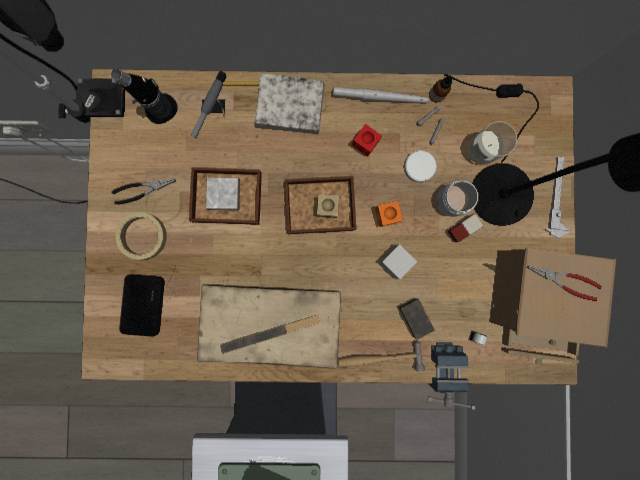

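The brass block sits in the right-hand tray, at top view (328,205) and scene view (371,263). These could be mistaken for it, in top-view pixels:
- orange cube at (389,213)
- red cube at (367,139)
- steel block at (222,193), in the other tray
- white block at (399,261), on the table

I choose the tan cube inside the tray and check it in a close crop.

```bash
cat > h.py <<'E'
import numpy as np,cv2,pickle
def ray(c,u,v,z):
    K,V=c['K'],c['view'];R=V[:3,:3];t=V[:3,3]
    d=np.array([(u-K[0,2])/K[0,0],-(v-K[1,2])/K[1,1],-1]);o=-R.T@t;d=R.T@d
    return o+d*(z-o[2])/d[2]
def proj(c,p):
    q=c['view'][:3,:3]@np.array(p)+c['view'][:3,3];K=c['K']
    return K[0,0]*q[0]/-q[2]+K[0,2],K[1,1]*-q[1]/-q[2]+K[1,2]
E
python3 - <<'E'
import cv2,pickle,numpy as np
from h import *
c=pickle.load(open('top.pkl','rb'));im=np.ascontiguousarray(c['pixels'][:,:,::-1])
cv2.imwrite('pics/crop_top.png',cv2.resize(im[155:315,180:380],None,fx=4,fy=3.75,interpolation=cv2.INTER_CUBIC)[:600])
s=pickle.load(open('scene.pkl','rb'))
cv2.imwrite('pics/crop_sc.png',cv2.resize(s['pixels'][160:310,270:470,::-1],None,fx=4,fy=4,interpolation=cv2.INTER_CUBIC))
hsv=cv2.cvtColor(im,cv2.COLOR_BGR2HSV)
for (u,v) in [(320,180),(286,205),(320,231),(354,205),(300,200),(270,320),(270,260),(270,290)]: print(u,v,hsv[v,u])
m=((hsv[:,:,2]<95)&(hsv[:,:,1]>60)).astype(np.uint8)*255
n,l,st,ce=cv2.connectedComponentsWithStats(m)
for i in range(1,n):
    if st[i,4]>200:print(st[i],ce[i])
cv2.imwrite('pics/m.png',m)
E
```

```text
320 180 [ 13 141  47]
286 205 [ 10 150  73]
320 231 [ 10 140  51]
354 205 [ 10 148  86]
300 200 [ 16 113 135]
270 320 [ 19  63 159]
270 260 [ 18  98 138]
270 290 [ 18  64 132]
[122  73  55  32 538] [143.5464684   89.76022305]
[429  75  23  28 337] [439.46290801  90.03560831]
[460 132  22  33 253] [467.70355731 147.67588933]
[ 497  134  143   75 1644] [598.15145985 167.93187348]
[ 189  168   73   57 1142] [223.76970228 194.38616462]
[ 283  176   73   59 1146] [318.82984293 203.0034904 ]
[445 214  28  28 261] [456.56704981 231.32950192]
[ 483  249   43   97 2345] [506.65884861 289.70618337]
[119 273  45  64 915] [138.28852459 308.25245902]
[203 284 136   8 290] [267.89310345 287.60689655]
[337 340  78  26 202] [375.72277228 354.31683168]
```

View pics/crop_top.png

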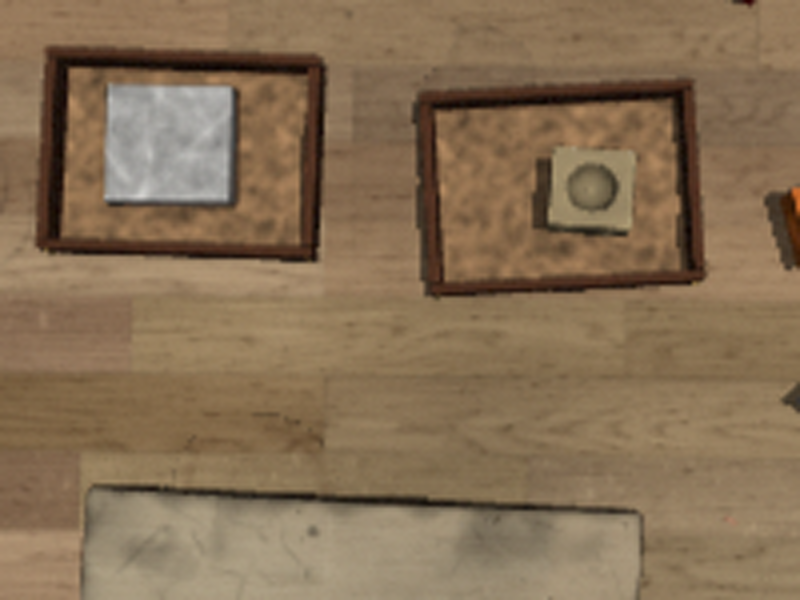

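View pics/crop_sc.png

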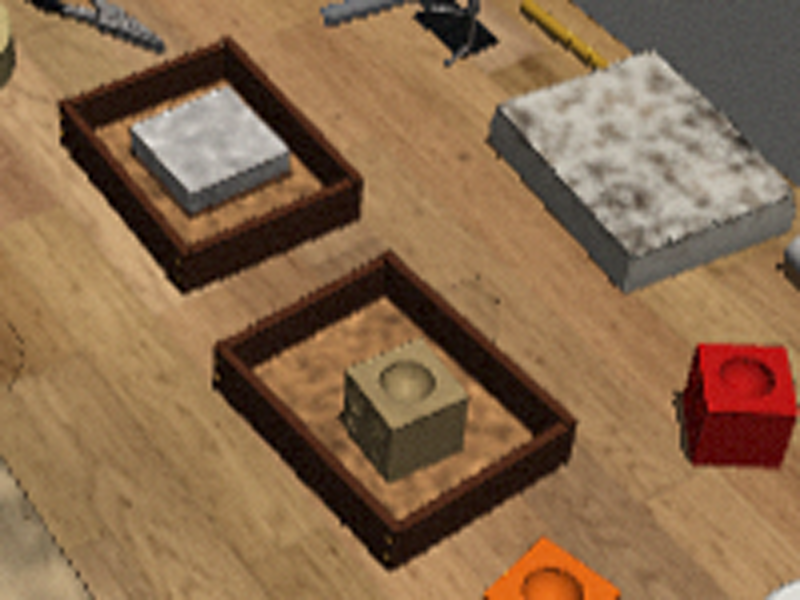

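View pics/m.png

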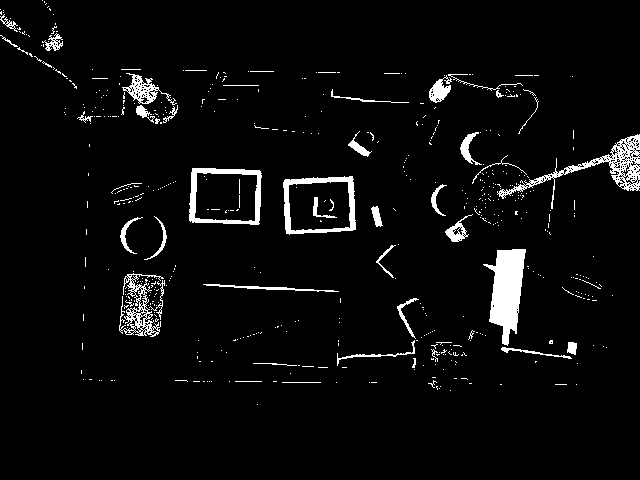

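The crop shows a dull brass cube with a hollow inside the right-hand tray. The steel block is in the left tray, and the orange and red cubes are outside both. Next I measure.

```bash
python3 - <<'E'
from h import *
T=pickle.load(open('top.pkl','rb'));S=pickle.load(open('scene.pkl','rb'))
tp=lambda p:((p[0]+.5)/4+180-.5,(p[1]+.5)/3.75+155-.5)
sc=lambda p:((p[0]+.5)/4+270-.5,(p[1]+.5)/4+160-.5)
def tray(P):
    P=np.array([ray(T,*tp(p),.032) for p in P]) if P[0][2]==0 else np.array([ray(S,*sc(p),.032) for p in P])
    P=P[:,:2];c=P.mean(0);e=(P[0]+P[3]-P[1]-P[2]);x=(P[0]+P[1]-P[2]-P[3]) # +y, +x
    print('c',c.round(4),'yaw from y edge',np.degrees(np.arctan2(-e[0],e[1])).round(2),'from x',np.degrees(np.arctan2(x[1],x[0])).round(2),'W',np.linalg.norm(e)/2,'D',np.linalg.norm(x)/2)
# order: far-left(+x,+y), far-right, near-right, near-left
tray([(420,92,0),(691,80,0),(704,278,0),(430,293,0)])
tray([(390,254,1),(575,425,1),(393,528,1),(216,346,1)])
print('other');tray([(47,47,0),(324,56,0),(316,259,0),(38,247,0)])
tray([(229,39,1),(361,184,1),(184,256,1),(61,103,1)])
a=ray(T,*tp((92,490)),.021);b=ray(T,*tp((640,515)),.021);print('board edge',a,b,np.linalg.norm(a-b),np.degrees(np.arctan2(-(a-b)[0],(a-b)[1])))
a=ray(T,*tp((92,486)),0);b=ray(T,*tp((640,510)),0);print('foot',a,b)
# full board
im=T['pixels']; 
cv2.imwrite('pics/board.png',cv2.resize(im[275:375,190:350,::-1],None,fx=5,fy=5,interpolation=cv2.INTER_CUBIC))
cv2.imwrite('pics/board_sc.png',cv2.resize(S['pixels'][210:360,160:310,::-1],None,fx=4,fy=4,interpolation=cv2.INTER_CUBIC))
E
```

```text
c [ 0.6281 -0.0967] yaw from y edge 3.8 from x 3.74 W 0.13800888179725862 D 0.10825363473451009
c [ 0.627  -0.0993] yaw from y edge 3.57 from x 2.59 W 0.1355450964189642 D 0.10594339828668642
other
c [0.6436 0.0955] yaw from y edge -1.55 from x -1.03 W 0.140154119094526 D 0.10926599451985414
c [0.6428 0.0929] yaw from y edge -1.92 from x -1.7 W 0.13841729236066602 D 0.10616733954862785
board edge [0.46096487 0.13888211 0.021     ] [ 0.45080772 -0.13898301  0.021     ] 0.27805070220544853 -2.093470985900939
foot [0.46195475 0.14389337 0.        ] [ 0.45211563 -0.14046023  0.        ]
```

View pics/board.png

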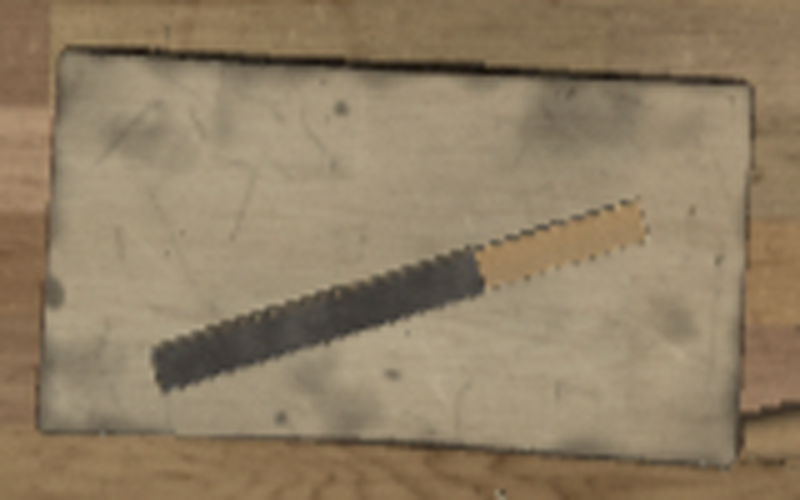

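View pics/board_sc.png

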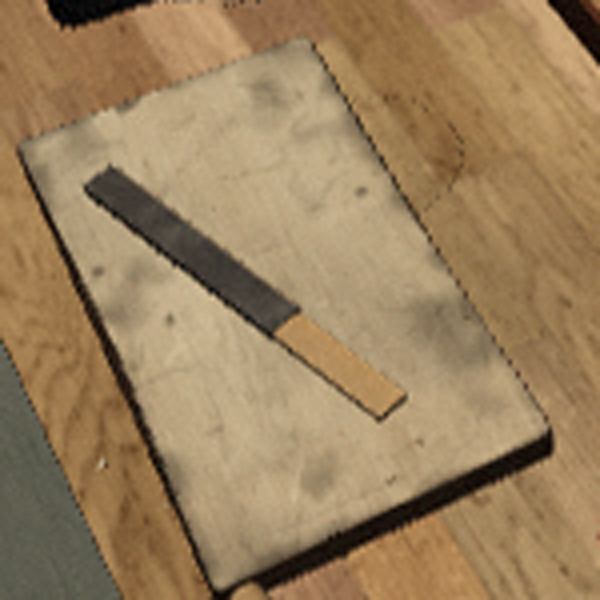

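```bash
cat >> h.py <<'E'
def tgt(p,yaw,s):
    from scipy.spatial.transform import Rotation as Ro
    R=np.array(s['orientation']);y=np.radians(yaw)
    x=np.array([-np.cos(y),-np.sin(y),0]);yy=np.array([-np.sin(y),np.cos(y),0])
    G=np.c_[x,yy,np.cross(x,yy)]
    return (R.T@(np.array(p)-s['tcp_pos'])*1000).round(1),np.degrees(Ro.from_matrix(R.T@G).as_rotvec()).round(2)
def tf(c,yaw,p):
    y=np.radians(yaw);return np.array(c)+[np.cos(y)*p[0]-np.sin(y)*p[1],np.sin(y)*p[0]+np.cos(y)*p[1]]
E
python3 - <<'E'
from h import *
from rig import bot
s=bot.get_state()
q=tf([.628,-.0975],3.6,[.085,.010]);print(q);print(tgt([*q,.12],3.6,s))
S=pickle.load(open('scene.pkl','rb'))
sc=lambda p:((p[0]+.5)/4+160-.5,(p[1]+.5)/4+210-.5)
for p in[(312,40),(552,432)]:print(ray(S,*sc(p),.021))
T=pickle.load(open('top.pkl','rb'))
tp=lambda p:((p[0]+.5)/5+190-.5,(p[1]+.5)/5+275-.5)
for p in[(62,52),(752,84),(738,465),(38,430)]:print(ray(T,*tp(p),.021))
E
```

```text
[ 0.71220437 -0.08218254]
(array([-688. , -372.9,   93.8]), array([-9.000e-02, -2.000e-02, -2.651e+01]))
[0.4628412  0.13190428 0.021     ]
[ 0.45027988 -0.14313961  0.021     ]
[0.46155539 0.14016041 0.021     ]
[ 0.45196219 -0.13973365  0.021     ]
[ 0.29904977 -0.13554349  0.021     ]
[0.30998209 0.14622496 0.021     ]
```

Emit:
apply_moves(
  steps=[
    [70,-40,-22,0,0,0,-2],
    [70,-92,-50,0,0,0,-5],
    [70,-144,-78,0,0,0,-8],
    [70,-196,-106,0,0,0,-11],
    [70,-248,-134,0,0,0,-14],
    [70,-300,-162,0,0,0,-17],
    [70,-352,-190,0,0,0,-20],
    [70,-404,-218,0,0,0,-23],
    [70,-456,-246,0,0,0,-26.5],
    [70,-500,-271,0,0,0,-26.5],
  ],
)

```text
clock: 1.35
tcp_pos: [0.5799, 0.0835, 0.2135]
orientation: [[-0.998, -0.062, -0.001], [-0.062, 0.998, 0.0], [0.001, 0.0, -1.0]]
contact_force: [1.3, 0.9, -0.6]
opening: 0.07
```

```bash
python3 - <<'E'
from h import *
from rig import bot
s=bot.get_state();print(s['clock'],s['tcp_pos'],s['opening'],s['contact_force'])
q=tf([.628,-.0975],3.6,[.085,.010]);print(tgt([*q,.08],3.6,s))
E
```

```text
1.35 [0.57985033 0.08345477 0.21347363] 0.07003576522710042 [ 1.29791573  0.90087431 -0.5975479 ]
(array([-121.9, -173.6,  133.4]), array([ 0.01, -0.03, -0.04]))
```

Emit:
apply_moves(
  steps=[
    [70,-35,-50,10,0,0,0],
    [70,-68,-97,30,0,0,0],
    [70,-100,-142,60,0,0,0],
    [70,-122,-173.6,90,0,0,0],
    [70,-122,-173.6,120,0,0,0],
    [70,-122,-173.6,133,0,0,0],
    [70,-122,-173.6,155,0,0,0],
    [70,-122,-173.6,168,0,0,0],
    [70,-122,-173.6,168,0,0,0],
    [70,-122,-173.6,168,0,0,0],
  ],
)

```text
clock: 2.6
tcp_pos: [0.7122, -0.08, 0.0471]
orientation: [[-0.998, -0.063, 0.002], [-0.063, 0.998, -0.0], [-0.002, -0.0, -1.0]]
contact_force: [0.1, -0.3, 0.1]
opening: 0.0696
```

```bash
python3 - <<'E'
from h import *
from rig import bot
s=bot.get_state();print(s['clock'],s['tcp_pos'],s['opening'],s['contact_force'])
for n in('scene','top'):
    c=bot.capture(n);pickle.dump(c,open(n+'1.pkl','wb'))
    im=c['pixels'][:,:,::-1];im=im[160:340,280:480] if n=='scene' else im[110:270,220:420]
    cv2.imwrite(f'pics/{n}1.png',cv2.resize(im,None,fx=3.3,fy=3.3,interpolation=cv2.INTER_CUBIC))
E
```

```text
2.6 [ 0.71219639 -0.08003781  0.04712348] 0.06963519211168327 [ 0.13764664 -0.28142418  0.14662069]
```

View pics/scene1.png

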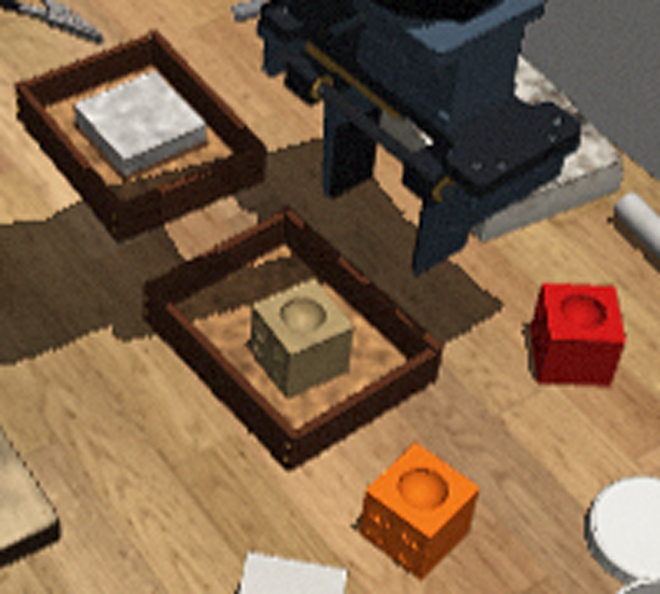

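View pics/top1.png

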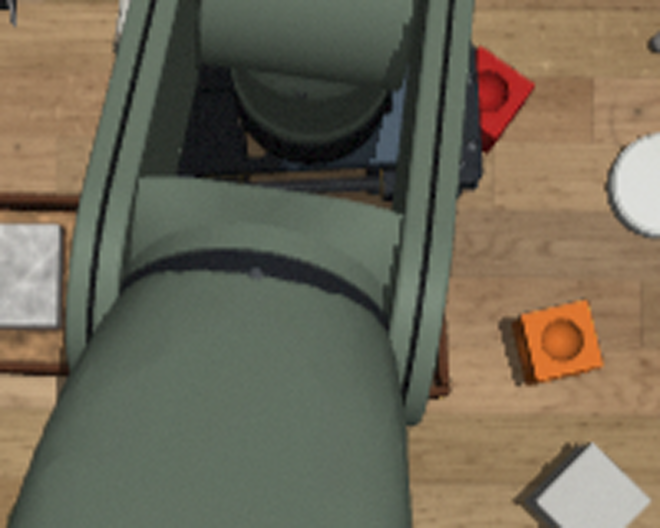

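The fingers hang clear behind the far lip, at scene crop (345,180) and (430,265), with a gap of about 14 mm. I go down to 8 mm and then close on the lip gently.

Emit:
apply_moves(
  steps=[
    [70,0,0,15,0,0,0],
    [70,0,0,28,0,0,0],
    [70,0,0,36,0,0,0],
    [70,0,0,39,0,0,0],
    [70,2,0,39,0,0,0],
    [70,5,0,39,0,0,0],
    [70,9,0,39,0,0,0],
    [70,13,0,39,0,0,0],
    [70,17,0,39,0,0,0],
    [70,20,0,39,0,0,0],
  ],
)

```text
clock: 3.95
tcp_pos: [0.6925, -0.0815, 0.0074]
orientation: [[-0.998, -0.063, 0.003], [-0.063, 0.998, -0.0], [-0.003, -0.0, -1.0]]
contact_force: [3.7, -0.6, -0.1]
opening: 0.0698
```

```bash
python3 - <<'E'
from h import *
from rig import bot
s=bot.get_state();print(s['clock'],s['tcp_pos'],s['opening'],s['contact_force'],s['moment'])
c=bot.capture('scene');im=c['pixels'][160:340,280:480,::-1]
cv2.imwrite(f'pics/scene2.png',cv2.resize(im,None,fx=3.3,fy=3.3,interpolation=cv2.INTER_CUBIC))
E
```

```text
3.95 [ 0.69247203 -0.08146977  0.00742346] 0.06976338433411046 [ 3.72477016 -0.58452746 -0.1374033 ] [ 0.07819077 -0.75013346  0.0764785 ]
```

View pics/scene2.png

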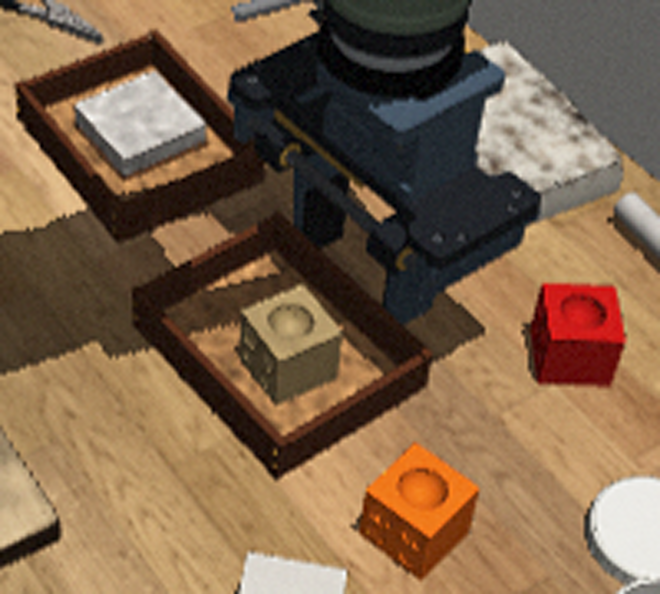

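Emit:
apply_moves(
  steps=[
    [70,4,0.4,0,0,0,0.2],
    [70,10,1,0,0,0,0.7],
    [70,17,1.7,0,0,0,1.3],
    [70,25,2.5,0,0,0,2.0],
    [70,33,3.3,0,0,0,2.7],
    [70,41,4.1,0,0,0,3.4],
    [70,49,4.9,0,0,0,4.1],
    [70,57,5.7,0,0,0,4.8],
    [70,64,6.4,0,0,0,5.4],
    [70,70,7,0,0,0,5.7],
  ],
)

```text
clock: 5.25
tcp_pos: [0.6215, -0.079, 0.0074]
orientation: [[-0.999, 0.037, 0.002], [0.037, 0.999, -0.0], [-0.002, -0.0, -1.0]]
contact_force: [5.5, -0.7, 0.9]
opening: 0.0704
```

```bash
python3 - <<'E'
from h import *
from rig import bot
s=bot.get_state();print(s['clock'],s['tcp_pos'],s['opening'],s['contact_force'],s['moment'])
c=bot.capture('scene');pickle.dump(c,open('scene3.pkl','wb'));im=c['pixels'][160:340,230:430,::-1]
cv2.imwrite(f'pics/scene3.png',cv2.resize(im,None,fx=3.3,fy=3.3,interpolation=cv2.INTER_CUBIC))
E
```

```text
5.25 [ 0.62154344 -0.07899353  0.00739568] 0.0704085850306277 [ 5.45194425 -0.73851417  0.91479184] [-0.17395001 -0.85166625  0.11523148]
```

View pics/scene3.png

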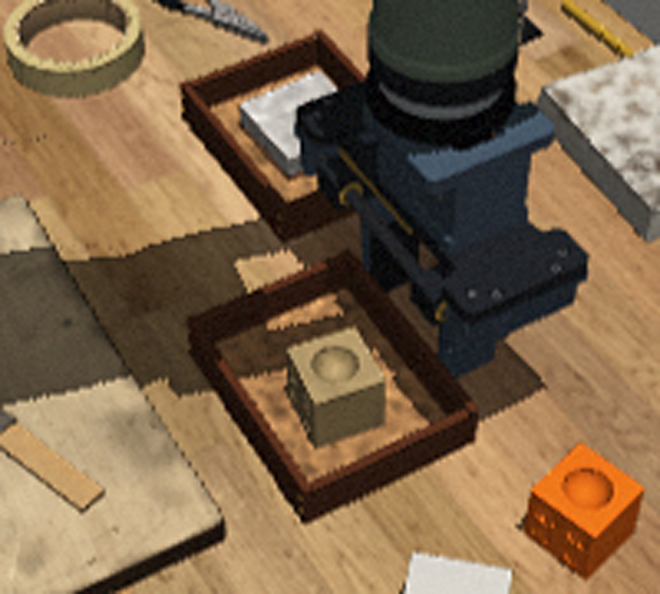

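Emit:
apply_moves(
  steps=[
    [70,2,0,0,0,0,0],
    [70,6,0,0,0,0,0],
    [70,10,0,0,0,0,0],
    [70,14,0,0,0,0,0],
    [70,18,0,0,0,0,0],
    [70,22,0,0,0,0,0],
    [70,26,0,0,0,0,0],
    [70,30,0,0,0,0,0],
    [70,33,0,0,0,0,0],
    [70,35,0,0,0,0,0],
  ],
)

```text
clock: 6.55
tcp_pos: [0.5872, -0.0775, 0.0074]
orientation: [[-0.999, 0.037, 0.002], [0.037, 0.999, 0.0], [-0.002, 0.0, -1.0]]
contact_force: [5.7, 0.9, 2.2]
opening: 0.07
```

```bash
python3 - <<'E'
from h import *
from rig import bot
s=bot.get_state();print(s['clock'],s['tcp_pos'],s['opening'],s['contact_force'],s['moment'])
c=bot.capture('scene');pickle.dump(c,open('scene4.pkl','wb'));im=c['pixels'][210:330,230:390,::-1]
cv2.imwrite(f'pics/scene4.png',cv2.resize(im,None,fx=5,fy=5,interpolation=cv2.INTER_CUBIC))
E
```

```text
6.55 [ 0.58717822 -0.07754812  0.00735219] 0.07000731985469705 [5.68762165 0.89845314 2.24195177] [-0.00583519 -0.93325407  0.09573092]
```

View pics/scene4.png

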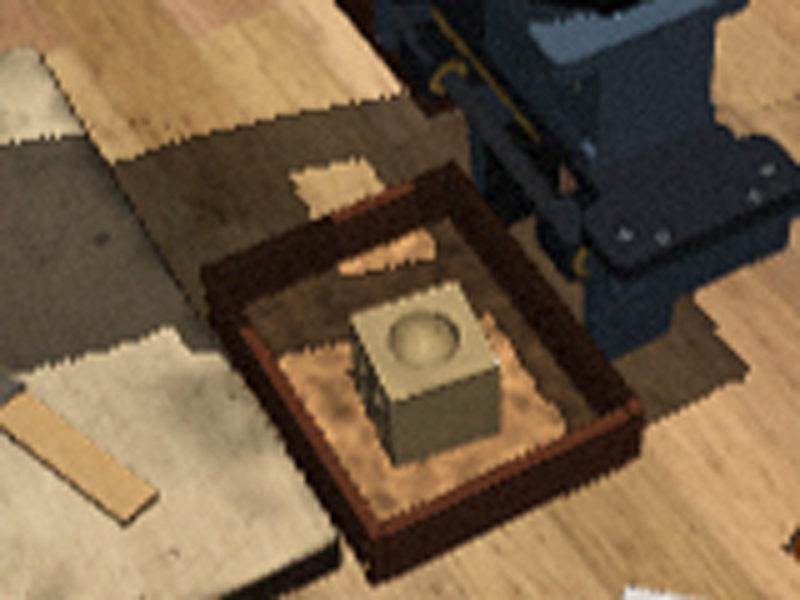

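Emit:
apply_moves(
  steps=[
    [70,0.6,0,0,0,0,0],
    [70,1.2,0,0,0,0,0],
    [70,1.8,0,0,0,0,0],
    [70,2.4,0,0,0,0,0],
    [70,3,0,0,0,0,0],
    [70,3.6,0,0,0,0,0],
    [70,4.2,0,0,0,0,0],
    [70,4.8,0,0,0,0,0],
    [70,5.4,0,0,0,0,0],
    [70,6,0,0,0,0,0],
  ],
)

```text
clock: 7.85
tcp_pos: [0.5836, -0.0775, 0.0075]
orientation: [[-0.999, 0.037, 0.007], [0.037, 0.999, -0.0], [-0.007, -0.0, -1.0]]
contact_force: [11.1, -0.9, -2.9]
opening: 0.0698
```

```bash
python3 - <<'E'
from h import *
from rig import bot
s=bot.get_state();print(s['clock'],s['tcp_pos'],s['opening'],s['contact_force'],s['moment'])
c=bot.capture('scene');pickle.dump(c,open('scene5.pkl','wb'));im=c['pixels'][210:330,230:390,::-1]
cv2.imwrite(f'pics/scene5.png',cv2.resize(im,None,fx=5,fy=5,interpolation=cv2.INTER_CUBIC))
E
```

```text
7.85 [ 0.58355824 -0.07754035  0.00751095] 0.06983933640264595 [11.11693524 -0.89085089 -2.88829671] [-0.03953634 -1.79445761 -0.01340109]
```

View pics/scene5.png

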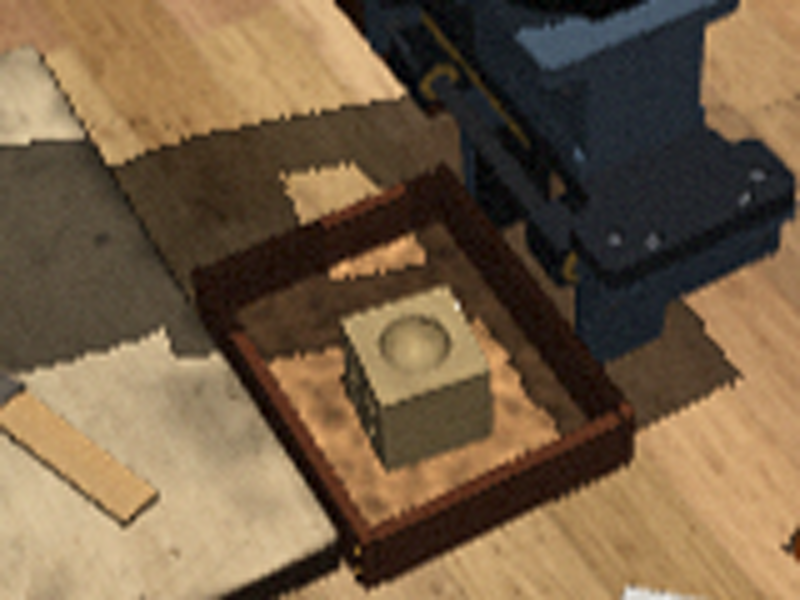

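Emit:
apply_moves(
  steps=[
    [70,0.6,0,0,0,0,0],
    [70,1.2,0,0,0,0,0],
    [70,1.8,0,0,0,0,0],
    [70,2.4,0,0,0,0,0],
    [70,3,0,0,0,0,0],
    [70,3.5,0,0,0,0,0],
    [70,3.5,0,0,0,0,0],
    [70,3.5,0,0,0,0,0],
    [70,3.5,0,0,0,0,0],
    [70,3.5,0,0,0,0,0],
  ],
)

```text
clock: 9.15
tcp_pos: [0.5836, -0.0776, 0.0085]
orientation: [[-0.999, 0.038, 0.015], [0.038, 0.999, -0.001], [-0.015, -0.0, -1.0]]
contact_force: [14.1, 0.3, -2.5]
opening: 0.0704
```

```bash
python3 - <<'E'
from h import *
from rig import bot
s=bot.get_state();print(s['clock'],s['tcp_pos'],s['opening'],s['contact_force'],s['moment'])
E
```

```text
9.15 [ 0.58360195 -0.07757255  0.00850692] 0.07041945492293537 [14.12139597  0.28094055 -2.50584376] [ 0.13810498 -2.57859517 -0.01485963]
```

It stopped firmly: the push went from 11 to 14 N with no more travel and no yaw moment. I ease off, back away in +x, and rise.

Emit:
apply_moves(
  steps=[
    [70,-3,0,0,0,0,0],
    [70,-6,0,0,0,0,0],
    [70,-10,0,0,0,0,0],
    [70,-18,0,0,0,0,0],
    [70,-28,0,0,0,0,0],
    [70,-36,0,0,0,0,0],
    [70,-40,0,-20,0,0,0],
    [70,-40,0,-60,0,0,0],
    [70,-40,0,-110,0,0,0],
    [70,-40,0,-150,0,0,0],
  ],
)

```text
clock: 10.4
tcp_pos: [0.6173, -0.0787, 0.1589]
orientation: [[-0.999, 0.037, 0.001], [0.037, 0.999, -0.0], [-0.001, -0.0, -1.0]]
contact_force: [0.6, -0.3, 0.3]
opening: 0.0699
```

```bash
python3 - <<'E'
from h import *
from rig import bot
s=bot.get_state();print(s['clock'],s['tcp_pos'],s['orientation'],s['contact_force'])
E
```

```text
10.4 [ 0.61728758 -0.07865798  0.15894678] [[-9.99326022e-01  3.66917951e-02  1.10197220e-03]
 [ 3.66917190e-02  9.99326628e-01 -8.92103176e-05]
 [-1.10450345e-03 -4.87169374e-05 -9.99999389e-01]] [ 0.56729484 -0.29572765  0.26326917]
```

Emit:
apply_moves(
  steps=[
    [70,20,35,-30,0,0,0],
    [70,52,85,-45,0,0,0],
    [70,84,135,-50,0,0,0],
    [70,116,185,-50,0,0,0],
    [70,148,235,-50,0,0,0],
    [70,180,285,-50,0,0,0],
    [70,212,335,-50,0,0,0],
    [70,244,385,-50,0,0,0],
    [70,270,425,-50,0,0,0],
    [70,285,450,-50,0,0,0],
  ],
)

```text
clock: 11.65
tcp_pos: [0.3471, 0.3834, 0.207]
orientation: [[-0.999, 0.035, -0.0], [0.035, 0.999, 0.0], [0.0, 0.0, -1.0]]
contact_force: [0.3, -1.1, 0.3]
opening: 0.0703
```

```bash
python3 - <<'E'
from h import *
from rig import bot
s=bot.get_state();print(s['clock'],s['tcp_pos'])
for n in('scene','top'):
    c=bot.capture(n);pickle.dump(c,open(n+'9.pkl','wb'))
    im=c['pixels'][:,:,::-1];im=im[200:350,210:410] if n=='scene' else im[205:305,250:380]
    f=4 if n=='scene' else 6
    cv2.imwrite(f'pics/{n}9.png',cv2.resize(im,None,fx=f,fy=f,interpolation=cv2.INTER_CUBIC))
    cv2.imwrite(f'pics/{n}9full.png',c['pixels'][:,:,::-1])
E
```

```text
11.65 [0.34711002 0.38337879 0.20704878]
```

View pics/scene9.png

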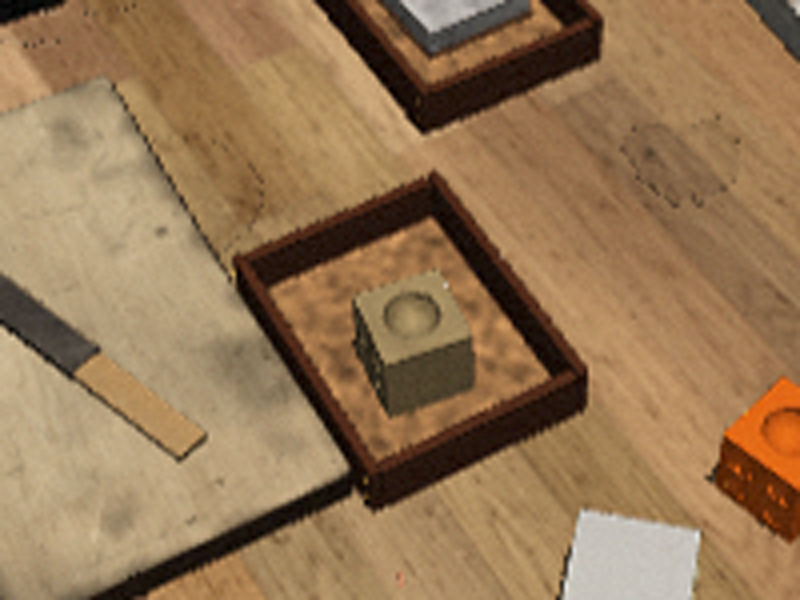

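View pics/top9.png

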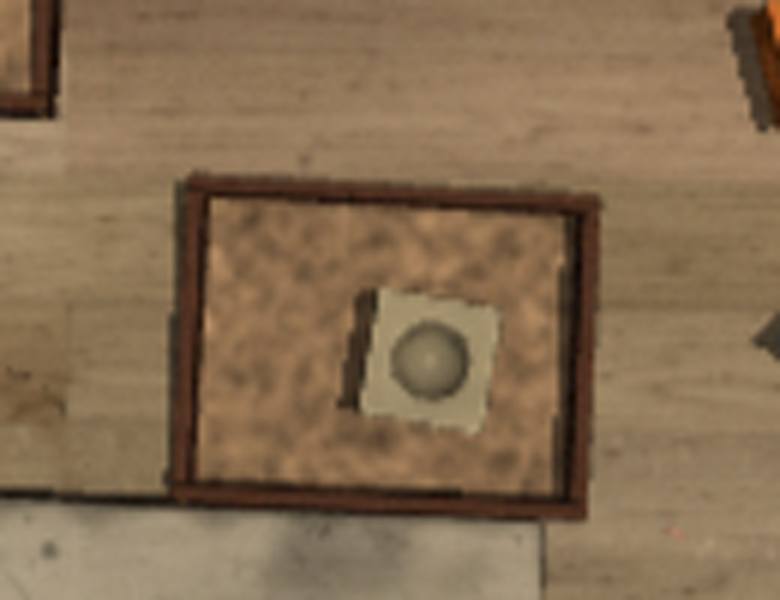

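View pics/top9full.png

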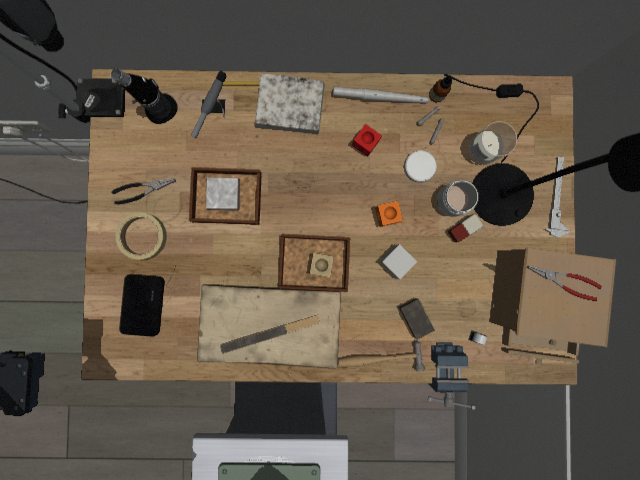

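```bash
python3 - <<'E'
from h import *
T=pickle.load(open('top9.pkl','rb'));T0=pickle.load(open('top.pkl','rb'))
f=lambda p,z:ray(T,(p[0]+.5)/6+249.5,(p[1]+.5)/6+204.5,z)[:2]
P=np.array([f(p,.032) for p in[(190,175),(600,200),(587,520),(172,500)]])
ang=lambda a,b:np.degrees(np.arctan2(-(a-b)[0],(a-b)[1]))
print(P.round(4),ang(P[0],P[1]),ang(P[3],P[2]))
x=P[0]+P[1]-P[2]-P[3];print(np.degrees(np.arctan2(x[1],x[0])),'near mid',(P[2]+P[3])/2)
m=(P[2]+P[3])/2
print('edge x there', np.interp(m[1],[-.1397,.1402],[.45196,.46156]))
hsv=lambda T:cv2.cvtColor(T['pixels'],cv2.COLOR_RGB2HSV)
for t in(T0,T):
    h=hsv(t);k=((h[...,2]<95)&(h[...,1]>60)).astype(np.uint8)
    n,l,st,ce=cv2.connectedComponentsWithStats(k)
    for i in range(1,n):
        if abs(ce[i][0]-224)<6 and abs(ce[i][1]-194)<6: print('other',st[i],ce[i])
# line fit of the near wall and board edge in top image: board edge row by column, left of tray, near wall bottom by column
g=cv2.cvtColor(T['pixels'],cv2.COLOR_RGB2GRAY).astype(float)
gb=lambda lo,hi,r0,r1:[(u,r0+np.argmax(np.diff(g[r0:r1,u]))+.5) for u in range(lo,hi)]
for nm,lo,hi,r0,r1,z in[('board',205,275,280,293,.021),('near',283,338,284,298,.032)]:
    Q=np.array(gb(lo,hi,r0,r1));W=np.array([ray(T,u,v,z)[:2] for u,v in Q]);L=cv2.fitLine(W.astype(np.float32),cv2.DIST_HUBER,0,.01,.01).ravel();print(nm,L,np.degrees(np.arctan(-L[0]/L[1])),'x at y=-.09',L[2]+(-.09-L[3])*L[0]/L[1])
E
```

```text
[[ 0.567  -0.0194]
 [ 0.5603 -0.1572]
 [ 0.4532 -0.1538]
 [ 0.4582 -0.0151]] -2.759073175975007 -2.0660085578821388
-2.0576236580640908 near mid [ 0.45568631 -0.08444851]
edge x there 0.45385501361798086
other [ 189  168   73   57 1142] [223.76970228 194.38616462]
other [ 189  168   73   57 1142] [223.75481611 194.35901926]
board [0.04536664 0.9989704  0.4580207  0.06417053] -2.6002095 x at y=-.09 0.4510193
near [ 0.03165141  0.99949896  0.4541127  -0.07234777] -1.8137951 x at y=-.09 0.4535537
```

```bash
python3 - <<'E'
from rig import bot
bot.close_job();print(bot.get_state()['clock'])
E
```

```text
the job is handed in; nothing more can be done
the job is handed in; nothing more can be done
```

I dragged the right-hand tray, the one holding the brass block, up against the far edge of the board, let go, backed away and handed the job in at about 12 s. I hooked two spread fingertips behind its far lip and kept it flat on the table, turning it about 6° on the way to match the board.

- **Contact:** the tray came to a firm stop. The push rose from 11 to 14 N with no further travel and no yaw moment, which fits the near side being flush along the board.
- **Squareness:** in the last pictures the tray's near side is at about -2.1° by corners or -1.8° by line fit. The board edge measured -2.0° to -2.6°, so the two agree to roughly 0.1–0.8°.
- **Gap:** the images put the near side 2–2.5 mm from the board edge. That is about the 2 mm calibration error, so I relied on the firm stop rather than the pictures.
- **Disagreement:** contact came about 4 mm earlier than I had predicted from the first measurements. The pictures did not explain why.
- **Rest of the scene:** the brass block is still in its tray, and the other tray moved less than 0.05 px in the top view. The orange and red cubes look where they were, and the robot ended clear of everything.

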